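# Lead the chrome probe plug round the bayonet slot into its hidden locating hole

### The arm

A 6-joint arm with a two-finger parallel gripper is mounted at the origin on the work surface. World frame = base frame: x ahead of the robot, y to its left, z up, the work surface at z = 0. Lengths are in m, angles in degrees, forces in N, time in s.
With the tool pointing down it reaches from about 0.325 to 0.775 m from the base axis. Payload 5.5 kg.
Tool frame: the origin (TCP) lies between the finger pads; the fingertips stand 19 mm ahead of it and the grasp point (between the pads) is the TCP; z points along the fingers, y is the line along which they close (so a half turn about z gives the same grasp; the last joint's range is limited). The gripper opens to 88 mm and grips with 3 to 60 N. Pads are 20 mm wide; open, the fingers measure 115 mm over their backs; the gripper's body (75 mm by 178 mm) begins 61 mm behind the grasp point.
Start: joints at [71.58, 5.22, 70.514, -0, 104.267, -3.249], TCP at [0.157, 0.579, 0.213] pointing down, gripper open.
Joint ranges: [-164.24, 164.24], [-49.07, 125.15], [9.68, 141.18], [-86.29, 266.29], [3.28, 154.24], [-151.56, 151.56]. Speed limits (degrees/s): [147.25, 147.25, 172.46, 180, 180, 180].

### API

Orientations are given as a 3x3 rotation matrix whose columns are the frame's x, y, z axes.
In Python, from cell import bot gives the robot as it stands.
- The arm moves only by the tool move_arm, never from a script. Its argument "motion" is a list of rows, each a list of 5 numbers: the finger opening in mm, from 0 to 87.8, then the shift along the tool's x, y, z in mm, then the turn about the tool's z in rad. A call has 1 to 8 rows; each row is the pose to reach, as a shift and turn from the pose commanded when the call began, along the tool's axes at that moment; what a row does not reach only later rows make up. A row lasts 1/10 s, in which the tool goes at most 50 mm and 8.59 degrees, less where a joint would pass 70% of its speed; a pose out of reach is approached as far as the arm can. A call with a gripper value outside its range is refused whole. The fingers move at their own pace and stop on an object; "grip_force" is the grip in N (left out, the last holds). Time passes only in rows, so rows that repeat a pose let the fingers close. It gives the time, the measured TCP pose, the force, the opening and the grip force at its end, in the units of the state.
- bot.get_state(): the state, without advancing time (a new reading comes with each control period).
- bot.grab_frame(name): name is "side" or "top" or "wrist"; returns the picture (384x512x3 uint8, red, green, blue); there is no depth.
- bot.calibration(name): a dict with "fx", "fy", "cx", "cy" (pixels), "world_from_camera" (4x4, takes a point from camera to world coordinates). Camera axes: x right, y down, z forward; pixel columns grow to the right and rows downward; lengths in m; the calibration is good to about 2 mm. A picture is of the moment at which its call begins: read the wrist's pose just before it. calibration takes no time and is no camera call; for the wrist camera it gives the pose at the moment of the call.
- bot.sign_off(): hands the job in; it is judged then, once.
Trained networks look in the newest picture that a camera, given by its name, has taken for a name from the list of things; names that differ only in an ending like _2 or _b are one class to them, and where a whole thing is asked for, a point or a joint stands for the part that bears it (a point fixed in the world has none). Each returns a list of dicts, best first, with "p" (0 to 1); they miss things now and then, are a little off and sometimes report something else, mostly with a low value. They report only what shows in the picture. A call takes as long as a camera call.
- bot.spot_in(camera, target): "box" ([left, top, right, bottom] in pixels, round what is visible of it).
The state is a dict: "time_s": time; "joint_positions": joint angles; "joint_velocities": joint speeds; "effort": joint torques, N m; "tcp_pos": TCP position; "tool_rot": TCP orientation; "ft_force": force on the tool from outside, world axes, zero at the start; "wrist_torque": the same for the moment, N m; "grip_width": opening from 0.0 (shut) to 1.0 (fully open); "grasp_force": force on a finger pad.
Only numpy, scipy, OpenCV 4.12 (cv2) and the standard library are available. Lean on these libraries where they do the work, as an engineer would, in place of code of your own. Each camera call takes 0.05 s, during which the arm holds its last target. There are 200 camera calls.

### The job

Connect the chrome probe plug to the brass gauge port: lift it out of the grey holder, lower it through the square mouth of the port, lead it round the L-shaped slot under the brass cover, and feel with its tip along the floor of the long leg for the hidden locating hole. Let the tip drop fully home in that hole, then let go, leaving the plug standing upright there. Leave the two other plugs, the elbow and the ferrule where they are.

Things in the scene. Friction and masses are not known exactly. Their poses are not given: they have to be found in the camera images.
- probe_plug: Chrome steel plug, round, upright, 82 mm tall, 65 to 110 g; origin at the centre of the tip's underside, z up its axis. From the bottom: tip 8 mm diameter, z 0 to 8 (1.5 mm chamfer); flange 18 mm diameter, z 8 to 13; stem 10 mm, z 13 to 46; round grip 16 mm, z 46 to 82. Starts loose in any one of the holder's three wells: tip in the well, flange on the holder's top, origin 14 mm above the table.
- port: Fixed brass gauge port, a flat block: x -82 to 84, y -40 to 40 mm, top at z 38; origin at the centre of its footing on the table, z up. Under its 5 mm cover (z 33 to 38) is a chamber, x -50 to 52, y -32 to 32, with a flat floor at z 16. The cover has a square mouth and an L-shaped slot. A face-up dial gauge, 60 mm wide and 36 high, is fixed beyond the +x end, out to x = 160 mm.
- mouth (a point): Centre of the square mouth, 26 mm wide, which passes the plug's flange; at the cover's top face, at (-35, -18, 38) mm in the port's frame. From here the slot, 12.5 mm wide, which passes the stem but not the flange, runs along the port's +y to the corner (short leg, 36 mm). With the tip riding on the floor the flange has 4 mm of play under the cover.
- corner (a point): Corner of the slot's centre line, at the cover's top face, at (-35, 18, 38) mm in the port's frame. From here the long leg runs along the port's +x to its closed end. The hole: one unmarked round blind hole, 12 mm wide, 10 deep, in the chamber floor on the long leg's centre line, 35 to 65 mm beyond this corner, elsewhere each time; untracked, to be found by touch.
- slot_end (a point): Where the stem's centre stops at the closed end of the long leg, at (40, 18, 38) mm in the port's frame, at the cover's top face. With the tip home in the hole (it stands free there, no push needed to hold it) the flange lies flat on the floor, the plug's origin is at z 8 mm (16 when riding on the floor), and the underside of its grip is 16 mm above the cover.
- holder: Fixed grey ABS plug holder, 46 x 166 x 22 mm (x, y, z), origin at the centre of its underside; three wells of 10 mm diameter, 12 mm deep, along its y axis at -55, 0 and 55 mm, each with one plug.
- black_plug: Black plastic plug of the same shape and size in another well; bystander.
- blue_plug: Blue plastic plug of the same shape and size in another well; bystander.
- elbow: Cast aluminium pipe elbow with two flanges, about 70 x 48 x 83 mm, loose on the shelf; bystander, origin under its middle.
- ferrule: Copper ferrule, a ring 22 mm outside diameter and 22 mm high, loose on the shelf; bystander, origin at the centre of its underside.

How it is judged (in metres and radians):
On the way, in this order (a step that is already met when the one before it is completed fails the run):
1. the plug's flange is down through the mouth, below the cover (x of probe_plug in the frame of port between -0.046 and -0.024 m and y of probe_plug in the frame of port between -0.03 and -0.006 m and z of probe_plug in the frame of port between 0.01 and 0.02 m), for 0.05 s.
2. the plug has been led round the corner into the long leg, its flange under the cover (x of probe_plug in the frame of port between -0.028 and 0.045 m and y of probe_plug in the frame of port between 0.012 and 0.024 m and z of probe_plug in the frame of port between 0.004 and 0.0215 m), for 0.05 s.
At the end, for the whole second after the job is handed in: The chrome plug is released, at rest and upright (within 0.08 rad), its tip home in the hidden hole under the long leg: its origin less than 10 mm above the underside of the port (home is 8, riding on the floor 16), within 6 mm of the centre line of the leg (x of probe_plug in the frame of port between -0.006 and 0.036 m and y of probe_plug in the frame of port between 0.012 and 0.024 m and z of probe_plug in the frame of port between 0.005 and 0.01 m and angle between probe_plug's own z axis and vertical below 0.08 rad and linear speed of probe_plug below 0.01 m/s and contact force between probe_plug and the fingers below 0.05 N); the robot touches nothing.
It fails at once if the black plug is disturbed (moved more than 20 mm) (distance of black_plug from where it was at the start of the episode above 0.02 m).
It fails at once if the blue plug is disturbed (moved more than 20 mm) (distance of blue_plug from where it was at the start of the episode above 0.02 m).
It fails at once if the elbow is disturbed (moved more than 30 mm) (distance of elbow from where it was at the start of the episode above 0.03 m).
It fails at once if the ferrule is disturbed (moved more than 30 mm) (distance of ferrule from where it was at the start of the episode above 0.03 m).
It also fails if it takes over 64 s, if anything falls off the work surface, if the arm or the gripper's body presses on something with over 40 N, if the wrist force passes 120 N, or if a joint passes its speed limit or range.

## Working session

There is one attempt and no reset: what is moved stays moved. The work goes in short steps, Python scripts to look and compute and a tool call to move; the robot and the scene stay as the last step left them, time stands still between calls to the robot, and variables do not carry over. Pictures are saved under pics/ and viewed, at most 12 in all, crops included, and the job is handed in when it is done.

Besides the shell and the picture viewer there is one more tool, called after "Request:" as name(argument=value, ...), one argument or row to a line, values as JSON. move_arm: Moves the arm, as the interface text tells. Its arguments: {"type":"object","properties":{"motion":{"type":"array"},"grip_force":{"type":"number"}},"required":["motion"]}

```bash
mkdir -p pics; cat > h.py <<'E'
import numpy as np, cv2
from cell import bot
def ray(c,u,v,z,cal=None):
    k=cal or bot.calibration(c); T=np.array(k["world_from_camera"])
    d=T[:3,:3]@np.array([(u-k["cx"])/k["fx"],(v-k["cy"])/k["fy"],1]); o=T[:3,3]
    return o+d*(z-o[2])/d[2]
def proj(c,p,cal=None):
    k=cal or bot.calibration(c); T=np.linalg.inv(np.array(k["world_from_camera"]))
    q=T[:3,:3]@np.array(p)+T[:3,3]; return q[0]/q[2]*k["fx"]+k["cx"],q[1]/q[2]*k["fy"]+k["cy"]
def save(c,n,crop=None,s=1):
    im=bot.grab_frame(c); o=im
    if crop: o=im[crop[1]:crop[3],crop[0]:crop[2]]
    o=cv2.resize(o,None,fx=s,fy=s,interpolation=cv2.INTER_CUBIC)
    cv2.imwrite("pics/"+n,o[:,:,::-1]); return im
E
python3 - <<'E'
from h import *
np.set_printoptions(precision=3,suppress=True)
a=save("top","top0.png",s=1.55)
for n in ["probe_plug","port","holder","black_plug","blue_plug","mouth","corner","slot_end","elbow","ferrule"]:
    print(n,[(np.round(d["box"]),round(d["p"],2)) for d in bot.spot_in("top",n)[:2]])
k=bot.calibration("top");print(k)
k=bot.calibration("side");print(k)
save("side","side0.png",s=1.55)
s=bot.get_state();print(s["time_s"],s["tcp_pos"],s["tool_rot"],s["ft_force"])
E
```

```text
probe_plug []
port [(array([362., 153., 413., 271.]), 0.83)]
holder [(array([156., 236., 240., 272.]), 0.97)]
black_plug [(array([189., 250., 201., 260.]), 0.66), (array([361., 155., 413., 274.]), 0.15)]
blue_plug []
mouth [(array([362., 158., 412., 272.]), 0.91)]
corner [(array([360., 158., 411., 273.]), 0.59)]
slot_end [(array([358., 154., 410., 272.]), 0.68)]
elbow []
ferrule [(array([362., 157., 411., 273.]), 0.39)]
{'fx': 490.70473213344115, 'fy': 490.70473213344115, 'cx': 257.051002335042, 'cy': 195.63738736553157, 'world_from_camera': array([[-0.011, -0.982,  0.188,  0.458],
       [-1.   ,  0.008, -0.018,  0.064],
       [ 0.016, -0.188, -0.982,  1.032],
       [ 0.   ,  0.   ,  0.   ,  1.   ]])}
{'fx': 379.3456328834881, 'fy': 379.3456328834881, 'cx': 257.04704103875764, 'cy': 196.4343031184587, 'world_from_camera': array([[-0.95 , -0.214,  0.226,  0.492],
       [-0.311,  0.634, -0.709,  0.525],
       [ 0.009, -0.744, -0.669,  0.499],
       [ 0.   ,  0.   ,  0.   ,  1.   ]])}
0.6 [0.157 0.579 0.213] [[-0.965  0.262  0.   ]
 [ 0.262  0.965  0.   ]
 [-0.     0.    -1.   ]] [ 0.006 -0.147  0.15 ]
```

View pics/top0.png

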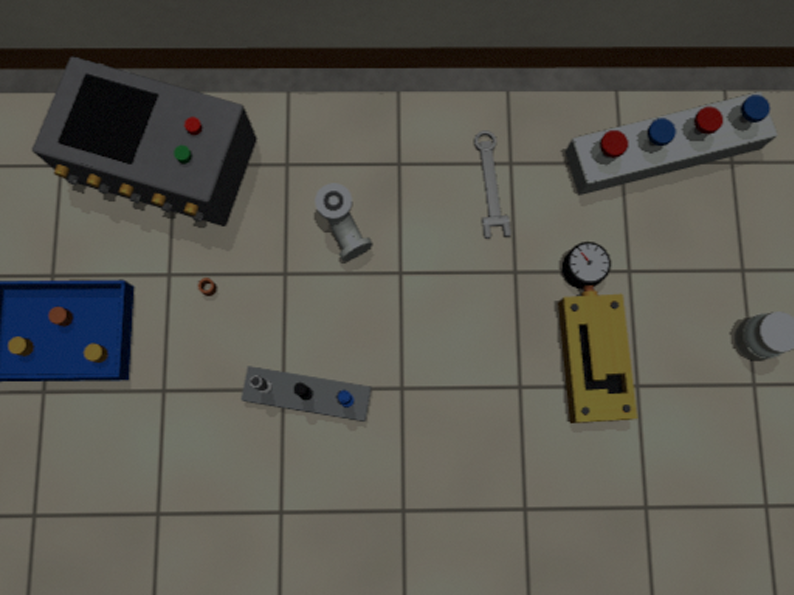

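View pics/side0.png

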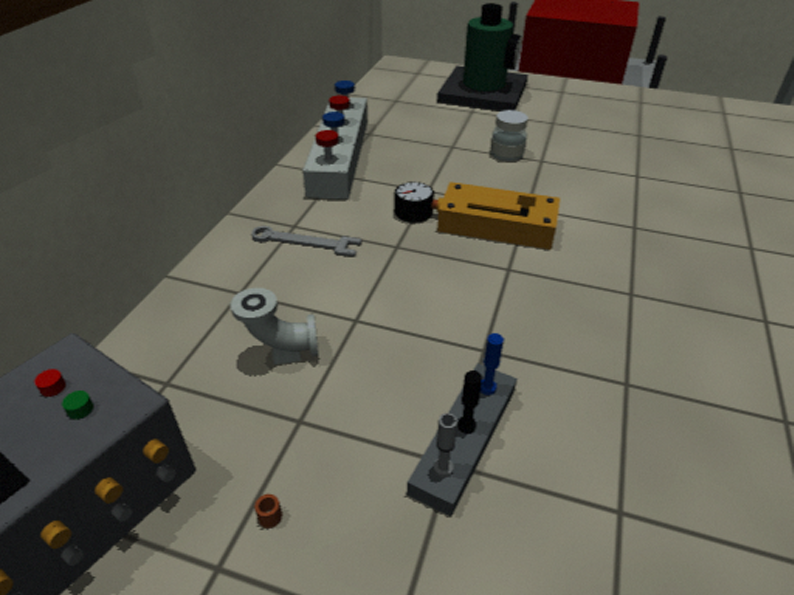

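The top view shows the chrome plug in the left well at about (260,382)/1.55. The port's top face spans (562..635, 295..420)/1.55, with its mouth at (617,384), corner at (590,384) and slot end at (585,327).

```bash
python3 - <<'E'
from h import *
np.set_printoptions(precision=4,suppress=True)
S=1.55
R=lambda u,v,z,c="top":ray(c,u/S,v/S,z)
for n,u,v in [("mouth",617,384),("corner",590,384),("end",585,327),("c1",563,297),("c2",622,294),("c3",636,419),("c4",575,421)]: print(n,R(u,v,.038))
# port fit from mouth/corner/end
P=np.array([[-35,-18],[-35,18],[40,18]])/1e3
print("hold corners",[R(u,v,.022)[:2] for u,v in [(247,367),(371,387),(366,420),(242,401)]])
print("black grip top",R(301,388,.096)," chrome",R(257,380,.096),"blue",R(344,397,.096))
print("side chrome",ray("side",448/S,421/S,.096),"side black",ray("side",472/S,376/S,.096))
print(ray("side",527/S,201/S,.038),"mouth side")
print("elbow",R(345,225,.04),"ferr",R(207,287,.02))
print(bot.calibration("wrist")); print(bot.get_state()["time_s"])
E
```

```text
mouth [ 0.5384 -0.2395  0.038 ]
corner [ 0.5387 -0.204   0.038 ]
end [ 0.6143 -0.2018  0.038 ]
c1 [ 0.6552 -0.1746  0.038 ]
c2 [ 0.6586 -0.2542  0.038 ]
c3 [ 0.4927 -0.2613  0.038 ]
c4 [ 0.491  -0.1816  0.038 ]
hold corners [array([0.5671, 0.2474]), array([0.539 , 0.0831]), array([0.4958, 0.0898]), array([0.5223, 0.2528])]
black grip top [0.5327 0.1674 0.096 ]  chrome [0.543  0.2213 0.096 ] blue [0.5212 0.1147 0.096 ]
side chrome [0.5428 0.2241 0.096 ] side black [0.5347 0.1689 0.096 ]
[ 0.5395 -0.2387  0.038 ] mouth side
elbow [0.7565 0.1169 0.04  ] ferr [0.6765 0.3046 0.02  ]
{'fx': 309.9372095175367, 'fy': 309.9372095175367, 'cx': 256.19061046798527, 'cy': 185.7132959822934, 'world_from_camera': array([[ 0.2622,  0.9241,  0.2778,  0.0809],
       [ 0.965 , -0.2513, -0.075 ,  0.6007],
       [ 0.0005,  0.2878, -0.9577,  0.385 ],
       [ 0.    ,  0.    ,  0.    ,  1.    ]])}
0.6
```

Request:
move_arm(
  motion=[
    [70,-40,-20,0,0.13],
    [70,-80,-41,0,0.26],
    [70,-120,-62,0,0.39],
    [70,-160,-83,0,0.52],
    [70,-200,-104,0,0.65],
    [70,-240,-125,0,0.78],
    [70,-280,-146,0,0.91],
    [70,-320,-167,0,1.04],
  ],
  grip_force=20,
)

```text
time_s: 1.4
tcp_pos: [0.4233, 0.3327, 0.213]
tool_rot: [[-0.258, 0.966, 0.001], [0.966, 0.258, 0.0], [0.0, 0.001, -1.0]]
ft_force: [0.1, 0.5, -0.3]
grip_width: 0.795
grasp_force: 0.0
```

```bash
cat >> h.py <<'E'
np.set_printoptions(precision=4,suppress=True)
def togo(p,heading):
    "shift (mm, tool axes) and turn (rad) to bring TCP to p with tool y at heading deg"
    s=bot.get_state(); R=np.array(s["tool_rot"]); y=R[:,1]
    h=np.degrees(np.arctan2(y[1],y[0])); 
    print("t",s["time_s"],"tcp",np.array(s["tcp_pos"]),"head",h,"J6",s["joint_positions"][5],"F",np.array(s["ft_force"]))
    print("shift",R.T@(np.array(p)-s["tcp_pos"])*1e3,"turn",-np.radians(heading-h))
E
python3 -c "
from h import *
togo([.543,.222,.213],-10)"
```

```text
t 1.4 tcp [0.4233 0.3327 0.213 ] head 14.937584604177754 J6 19.611399089446532 F [ 0.0981  0.4586 -0.3051]
shift [-137.8515   87.1258    0.0609] turn 0.4352429588375487
```

Request:
move_arm(
  motion=[
    [70,-35,22,0,0.11],
    [70,-70,44,0,0.22],
    [70,-105,66,0,0.33],
    [70,-138,87,0,0.435],
    [70,-138,87,0,0.435],
    [70,-138,87,0,0.435],
  ],
)

```text
time_s: 2.0
tcp_pos: [0.5426, 0.2234, 0.2124]
tool_rot: [[0.169, 0.986, -0.001], [0.986, -0.169, 0.0], [0.0, -0.001, -1.0]]
ft_force: [0.6, 0.7, -0.3]
grip_width: 0.798
grasp_force: 0.0
```

```bash
python3 -c "
from h import *
k=bot.calibration('wrist')
im=save('wrist','w1.png',s=1.5)
d=bot.spot_in('wrist','probe_plug')[:2]; print(d); print([b for b in bot.spot_in('wrist','black_plug')[:2]])
print('pred top',proj('wrist',[.543,.222,.096],k),proj('wrist',[.543,.222,.06],k))
togo([.543,.222,.08],-10)"
```

```text
[{'box': [251.4, 153.7, 263.3, 185.9], 'p': 0.63}]
[{'box': [250.6, 197.1, 267.0, 236.2], 'p': 0.91}]
pred top (np.float64(256.8397020066782), np.float64(180.5104735076188)) (np.float64(256.80585301209084), np.float64(171.45605716070625))
t 2.15 tcp [0.5417 0.2249 0.213 ] head -9.558667791619422 J6 28.774994112748384 F [ 0.054  -0.1017  0.3811]
shift [ -2.6969   1.7479 133.022 ] turn 0.007702700131338793
```

View pics/w1.png

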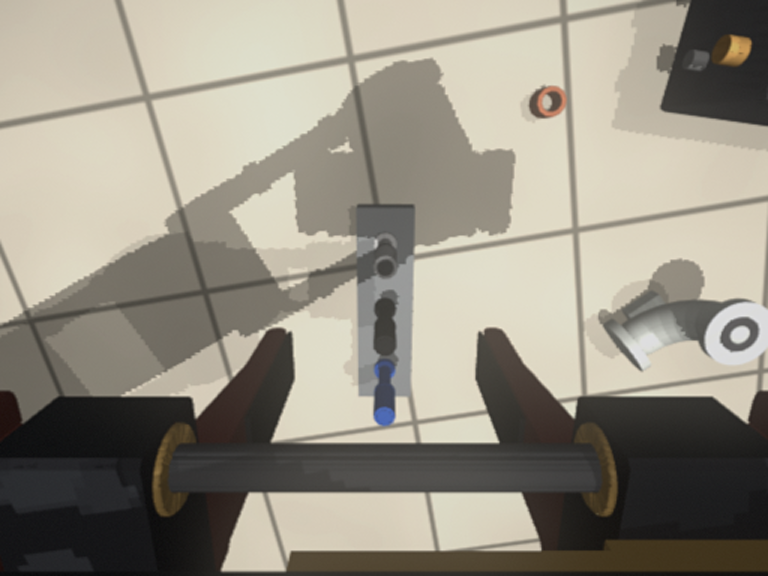

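In the wrist view the chrome plug's top is at about (386,266)/1.5 with the black and blue plugs below it in the picture. The holder's line is vertical in the image, so the fingers close across it.

```bash
python3 -c "
from h import *
print(ray('wrist',385.5/1.5,267/1.5,.096),ray('wrist',386/1.5,244/1.5,.027))
print('black',ray('wrist',384.5/1.5,343/1.5,.096),'blue',ray('wrist',384.5/1.5,415/1.5,.096))
p=[.543,.2235,.08]
togo(p,-10)"
```

```text
[0.5427 0.2258 0.096 ] [0.5433 0.2257 0.027 ]
black [0.5332 0.1733 0.096 ] blue [0.5239 0.1182 0.096 ]
t 2.15 tcp [0.5417 0.2249 0.213 ] head -9.558667791619422 J6 28.774994112748384 F [ 0.054  -0.1017  0.3811]
shift [ -1.2177   1.4988 133.0226] turn 0.007702700131338793
```

Request:
move_arm(
  motion=[
    [70,0,1.5,35,0],
    [70,0,1.5,70,0],
    [70,0,1.5,105,0],
    [70,0,1.5,125,0],
    [70,0,1.5,133,0],
    [70,0,1.5,133,0],
    [40,0,1.5,133,0],
    [25,0,1.5,133,0],
  ],
)

```text
time_s: 2.95
tcp_pos: [0.5447, 0.2242, 0.082]
tool_rot: [[0.168, 0.986, 0.003], [0.986, -0.168, 0.001], [0.002, 0.003, -1.0]]
ft_force: [-0.0, 0.1, -0.2]
grip_width: 0.658
grasp_force: 0.0
```

Request:
move_arm(
  motion=[
    [12,0,0,0,0],
    [12,0,0,0,0],
    [12,0,0,0,0],
    [12,0,0,0,0],
    [12,0,0,0,0],
  ],
  grip_force=25,
)

```text
time_s: 3.45
tcp_pos: [0.5439, 0.2236, 0.0797]
tool_rot: [[0.168, 0.986, -0.0], [0.986, -0.168, -0.0], [-0.0, -0.0, -1.0]]
ft_force: [0.5, 0.6, -0.2]
grip_width: 0.199
grasp_force: 0.2
```

```bash
python3 -c "
from h import *
im=save('wrist','w2.png',s=1.5)
togo([.543,.2235,.13],-10); s=bot.get_state(); print(s['grip_width']*87.8,s['grasp_force'],s['wrist_torque'])"
```

```text
t 3.5 tcp [0.5439 0.2236 0.0797] head -9.688965825121551 J6 28.72222629491947 F [ 0.1385 -0.0989 -0.1418]
shift [ -0.2438  -0.8412 -50.2885] turn 0.005428570437852767
14.906911892236142 25.021929144859314 [-0.0633  0.0041  0.0038]
```

View pics/w2.png

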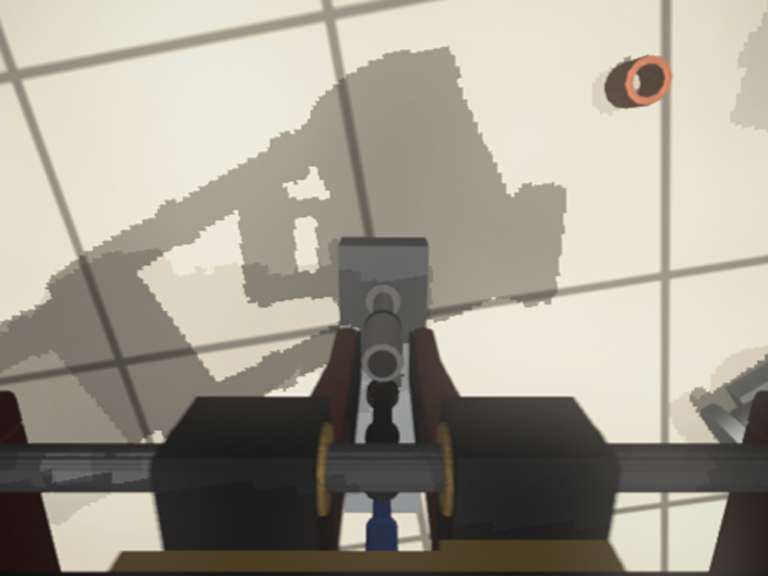

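The plug is between the pads and the fingers stopped on it. Its top is at (381,361)/1.5 and its flange at (382,301)/1.5. I'll work out its offset in the grip and lift.

```bash
python3 -c "
from h import *
s=bot.get_state();R=np.array(s['tool_rot'])
for u,v,z in [(381,361,.096),(382,301,.027)]:
  p=ray('wrist',u/1.5,v/1.5,z); print(p,R.T@(p-s['tcp_pos'])*1e3)
"
```

```text
[0.543  0.2252 0.096 ] [  1.4338  -1.1178 -16.2886]
[0.5429 0.2243 0.027 ] [ 0.561  -1.0813 52.7115]
```

Request:
move_arm(
  motion=[
    [12,0,0,-5,0],
    [12,0,0,-15,0],
    [12,0,0,-40,0],
    [12,0,0,-70,0],
    [12,0,0,-90,0],
    [12,0,0,-90,0],
  ],
)

```text
time_s: 4.1
tcp_pos: [0.5455, 0.2242, 0.1747]
tool_rot: [[0.168, 0.986, 0.007], [0.986, -0.168, 0.003], [0.004, 0.007, -1.0]]
ft_force: [-0.9, -0.4, -0.3]
grip_width: 0.163
grasp_force: 25.0
```

```bash
python3 -c "
from h import *
togo([.5392,-.2373,.17],2.4); s=bot.get_state(); print(s['grip_width']*87.8,s['grasp_force'],s['wrist_torque'])"
```

```text
t 4.1 tcp [0.5455 0.2242 0.1747] head -9.681769906408032 J6 28.722111473882453 F [-0.8877 -0.4106 -0.2677]
shift [-456.0297   71.4123    3.5187] turn -0.21086666433518733
14.347491771641431 24.99580442905426 [-0.087   0.0855 -0.0687]
```

Request:
move_arm(
  motion=[
    [12,0,0,-30,0],
    [12,-40,6,-35,0],
    [12,-85,13,-35,-0.05],
    [12,-130,20,-35,-0.1],
    [12,-175,27,-35,-0.15],
    [12,-220,35,-35,-0.21],
    [12,-265,42,-35,-0.21],
    [12,-310,49,-35,-0.21],
  ],
)

```text
time_s: 4.9
tcp_pos: [0.5394, -0.0919, 0.2035]
tool_rot: [[-0.041, 0.999, -0.001], [0.999, 0.041, 0.0], [0.0, -0.001, -1.0]]
ft_force: [0.7, -0.3, -1.4]
grip_width: 0.168
grasp_force: 25.0
```

```bash
python3 -c "
from h import *
togo([.5392,-.2373,.17],2.4)"
```

```text
t 4.9 tcp [ 0.5394 -0.0919  0.2035] head 2.360346587431042 J6 -15.594228239138701 F [ 0.6931 -0.301  -1.373 ]
shift [-145.2747   -6.1302   33.4832] turn -0.0006920826089800209
```

Request:
move_arm(
  motion=[
    [12,-45,-3,0,0],
    [12,-90,-6,0,0],
    [12,-135,-6,0,0],
    [12,-180,-6,0,0],
    [12,-205,-6,0,0],
    [12,-205,-6,0,0],
    [12,-205,-6,0,0],
    [12,-205,-6,0,0],
  ],
)

```text
time_s: 5.7
tcp_pos: [0.5425, -0.2941, 0.2043]
tool_rot: [[-0.042, 0.999, -0.0], [0.999, 0.042, 0.001], [0.001, -0.0, -1.0]]
ft_force: [-0.1, 0.6, -0.5]
grip_width: 0.17
grasp_force: 25.0
```

```bash
python3 -c "
from h import *
togo([.5392,-.2373,.17],2.4)
k=bot.calibration('wrist'); np.save('k2.npy',k,allow_pickle=True)
im=save('wrist','w3.png',s=1.5); cv2.imwrite('raw3.png',im[:,:,::-1])
o=np.array([.5734,-.2179,0]);c,s=np.cos(np.radians(2.4)),np.sin(np.radians(2.4))
for q in [(-35,-18,38),(-35,18,38),(40,18,38),(-82,-40,38),(84,-40,38),(84,40,38),(-82,40,38)]:
  q=np.array(q)/1e3; p=o+[c*q[0]-s*q[1],s*q[0]+c*q[1],q[2]]; print(q,np.array(proj('wrist',p,k))*1.5)
"
```

```text
t 5.7 tcp [ 0.5425 -0.2941  0.2043] head 2.4124065989678423 J6 -34.04056394661018 F [-0.0939  0.6455 -0.5222]
shift [56.8537 -0.9034 34.353 ] turn 0.00021653600096337914
[-0.035 -0.018  0.038] [382.5711 173.2652]
[-0.035  0.018  0.038] [382.4973 119.8849]
[0.04  0.018 0.038] [491.2217 119.8421]
[-0.082 -0.04   0.038] [317.8491 204.2988]
[ 0.084 -0.04   0.038] [546.6327 204.2292]
[0.084 0.04  0.038] [558.4311  85.4634]
[-0.082  0.04   0.038] [312.9626  85.5689]
```

View pics/w3.png

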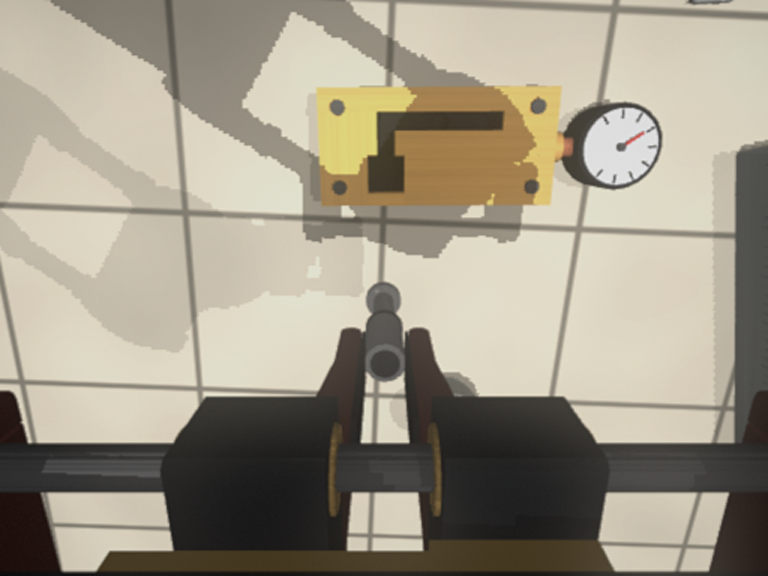

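The port, mouth and slot are clearly seen: mouth centre (386,173), corner (386,120), closed slot edge at x=503. The plug hangs straight, with its flange at (384,297). I'll fit the port pose to this picture and work relative to the plug in the same camera.

```bash
cat > fit.py <<'E'
from h import *
from scipy.optimize import minimize
def fit(im,k,o=(.5755,-.2179,2.6)):
    g=cv2.resize(cv2.cvtColor(im,cv2.COLOR_BGR2GRAY)[40:150,190:390],None,fx=6,fy=6,interpolation=cv2.INTER_CUBIC).astype(float)
    g=np.minimum(g,90)
    L=[(-48,-31),(-22,-31),(-22,-5),(-28.75,-5),(-28.75,11.75),(46.25,11.75),(46.25,24.25),(-41.25,24.25),(-41.25,-5),(-48,-5)]
    def poly(v,G=0):
        a=np.radians(v[2]);c,s=np.cos(a),np.sin(a)
        return np.array([proj('wrist',[v[0]+(c*x-s*y)/1e3,v[1]+(s*x+c*y)/1e3,.038],k) for x,y in L])
    def cost(v):
        m=np.zeros(g.shape,np.uint8); P=((poly(v)-[190,40]+.5)*6-.5)
        cv2.fillPoly(m,[np.round(P*16).astype(np.int32)],255,shift=4)
        ring=cv2.dilate(m,np.ones((37,37)))&~m
        return g[m>0].mean()-g[ring>0].mean()
    best=min((minimize(cost,[o[0]+dx,o[1]+dy,o[2]],method='Nelder-Mead',options=dict(initial_simplex=[[o[0]+dx,o[1]+dy,o[2]],[o[0]+dx+.003,o[1]+dy,o[2]],[o[0]+dx,o[1]+dy+.003,o[2]],[o[0]+dx,o[1]+dy,o[2]+2]])) for dx in(-.001,.001) for dy in(-.001,.001)),key=lambda r:r.fun)
    return best.x,best.fun
def pt(v,x,y):
    a=np.radians(v[2]);c,s=np.cos(a),np.sin(a); return np.array([v[0]+(c*x-s*y)/1e3,v[1]+(s*x+c*y)/1e3])
if __name__=="__main__":
    k=np.load('k2.npy',allow_pickle=True).item(); im=cv2.imread('raw3.png')
    v,f=fit(im,k); print("port",v,f,"mouth",pt(v,-35,-18))
    s=bot.get_state();R=np.array(s['tool_rot']);t=np.array(s['tcp_pos'])
    for u,w,z in [(385,362,t[2]+.016),(384,297.5,t[2]-.053)]:
        p=ray('wrist',u/1.5,w/1.5,z,k); print(p,"offset in tool",R.T@(p-t)*1e3)
E
python3 fit.py
```

```text
port [ 0.5756 -0.2182  2.8112] -26.777346852176464 mouth [ 0.5415 -0.2379]
[ 0.5431 -0.2931  0.2207] offset in tool [  0.8287   0.432  -15.9997]
[ 0.5426 -0.2916  0.1517] offset in tool [ 2.2867 -0.0071 53.0009]
```

```bash
python3 -c "
from h import *
togo([.541,-.239,.116],2.8)"
```

```text
t 5.75 tcp [ 0.5427 -0.2939  0.2047] head 2.4389787640326555 J6 -34.04565699269413 F [-0.3198 -0.0037 -1.0923]
shift [54.9204  0.6708 88.6805] turn -0.006301009237249535
```

Request:
move_arm(
  motion=[
    [12,30,0,0,-0.006],
    [12,55,0,0,-0.006],
    [12,55,0,40,-0.006],
    [12,55,0,75,-0.006],
    [12,55,0,88,-0.006],
    [12,55,0,88,-0.006],
    [12,55,0,88,-0.006],
  ],
)

```text
time_s: 6.45
tcp_pos: [0.5408, -0.2402, 0.1184]
tool_rot: [[-0.048, 0.999, 0.002], [0.999, 0.048, -0.001], [-0.001, 0.002, -1.0]]
ft_force: [0.6, 0.0, -0.8]
grip_width: 0.168
grasp_force: 25.0
```

```bash
python3 -c "
from h import *
togo([.541,-.239,.0835],2.8)
k=bot.calibration('wrist')
im=save('wrist','w4.png',crop=(150,40,400,260),s=3)
print('mouth px',(np.array(proj('wrist',[.5415,-.2379,.038],k))-[150,40])*3)
"
```

```text
t 6.45 tcp [ 0.5408 -0.2402  0.1184] head 2.722689015101205 J6 -29.965701663401575 F [ 0.5792  0.0021 -0.778 ]
shift [ 1.2023  0.2124 34.9416] turn -0.001349331234443583
mouth px [319.8959 443.357 ]
```

View pics/w4.png

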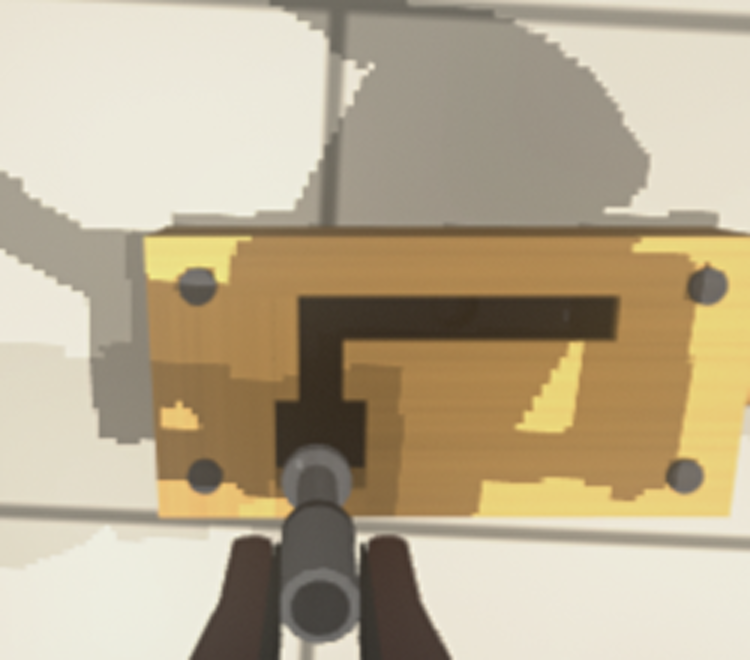

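The mouth (crop x 275–366, y 400–490) matches the fitted pose, and the flange at (317,480) sits just above it.

```bash
python3 -c "
from h import *
k=bot.calibration('wrist');s=bot.get_state()
print(ray('wrist',317/3+150,481/3+40,s['tcp_pos'][2]-.053,k), ray('wrist',320.5/3+150,444/3+40,.038,k),s['tcp_pos'])
"
```

```text
[ 0.5412 -0.24    0.0663] [ 0.5422 -0.2388  0.038 ] [ 0.5412 -0.2406  0.1193]
```

Request:
move_arm(
  motion=[
    [12,1.2,0.6,8,0],
    [12,1.2,0.6,16,0],
    [12,1.2,0.6,22,0],
    [12,1.2,0.6,26,0],
    [12,1.2,0.6,30,0],
    [12,1.2,0.6,32,0],
    [12,1.2,0.6,32,0],
    [12,1.2,0.6,32,0],
  ],
)

```text
time_s: 7.3
tcp_pos: [0.5408, -0.2391, 0.0849]
tool_rot: [[-0.047, 0.999, 0.0], [0.999, 0.047, -0.0], [-0.0, 0.0, -1.0]]
ft_force: [-0.7, 0.1, -0.5]
grip_width: 0.169
grasp_force: 25.0
```

```bash
python3 -c "
from h import *
togo([.541,-.239,.0835],2.8)
togo([.541,-.239,.0835],2.8)
k=bot.calibration('wrist'); s=bot.get_state();print(s['wrist_torque'])
save('side','s2.png',crop=(270,100,400,190),s=6)
"
```

```text
t 7.3 tcp [ 0.5408 -0.2391  0.0849] head 2.695507728372713 J6 -29.843004613336248 F [-0.7429  0.1312 -0.5101]
shift [0.1028 0.1755 1.4403] turn -0.0018237341827844098
t 7.3 tcp [ 0.5408 -0.2391  0.0849] head 2.695507728372713 J6 -29.843004613336248 F [-0.7429  0.1312 -0.5101]
shift [0.1028 0.1755 1.4403] turn -0.0018237341827844098
[-0.0457  0.0417 -0.0196]
```

View pics/s2.png

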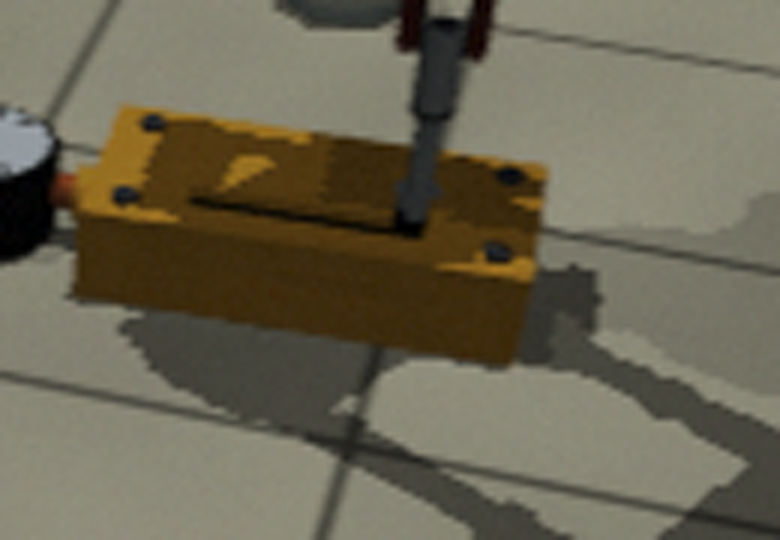

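```bash
python3 -c "
from h import *
for z in (.030,.0325,.065,.101): print(z,(np.array(proj('side',[.541,-.2385,z]))-[270,100])*6)
print((np.array(proj('side',[.541,-.2379,.038]))-[270,100])*6)
"
```

```text
0.03 [412.7726 195.7188]
0.0325 [413.7775 190.0828]
0.065 [427.2045 114.7793]
0.101 [442.9098  26.6985]
[415.7527 178.4141]
```

Request:
move_arm(
  motion=[
    [12,0,0,0.5,0],
    [12,0,0,1,0],
    [12,0,0,1.5,0],
    [12,0,0,2,0],
    [12,0,0,2,0],
  ],
)

```text
time_s: 7.85
tcp_pos: [0.5407, -0.2391, 0.0826]
tool_rot: [[-0.047, 0.999, -0.0], [0.999, 0.047, 0.0], [0.0, -0.0, -1.0]]
ft_force: [-0.6, -0.1, -1.2]
grip_width: 0.169
grasp_force: 25.0
```

```bash
python3 -c "
from h import *
togo([.541,-.239,.0835],2.8)"
```

```text
t 7.85 tcp [ 0.5407 -0.2391  0.0826] head 2.6914681163171528 J6 -29.84090329463156 F [-0.5759 -0.1341 -1.1807]
shift [ 0.0558  0.3073 -0.859 ] turn -0.0018942387136571903
```

Request:
move_arm(
  motion=[
    [12,0,0,0.5,0],
    [12,0,0,1,0],
    [12,0,0,1.3,0],
    [12,0,0,1.3,0],
  ],
)

```text
time_s: 8.25
tcp_pos: [0.5408, -0.2391, 0.0816]
tool_rot: [[-0.047, 0.999, 0.0], [0.999, 0.047, -0.0], [-0.0, 0.0, -1.0]]
ft_force: [0.6, -0.8, -0.1]
grip_width: 0.168
grasp_force: 25.0
```

```bash
python3 -c "
from h import *
togo([.541,-.239,.0835],2.8)"
```

```text
t 8.25 tcp [ 0.5408 -0.2391  0.0816] head 2.6913798910840114 J6 -29.84106403038918 F [ 0.649  -0.7802 -0.091 ]
shift [ 0.1166  0.2363 -1.9097] turn -0.0018957785344588462
```

Request:
move_arm(
  motion=[
    [12,0,0.5,-1,0],
    [12,2,0.5,-1,0],
    [12,4,0.5,-1,0],
    [12,6,0.5,-1,0],
    [12,8,0.5,-1,0],
    [12,10,0.5,-1,0],
    [12,12,0.5,-1,0],
    [12,12,0.5,-1,0],
  ],
)

```text
time_s: 9.05
tcp_pos: [0.5407, -0.2268, 0.0824]
tool_rot: [[-0.047, 0.999, -0.0], [0.999, 0.047, 0.0], [0.0, -0.0, -1.0]]
ft_force: [0.2, 0.7, -0.1]
grip_width: 0.17
grasp_force: 25.0
```

```bash
python3 -c "
from h import *
togo([.541,-.239,.0825],2.8); s=bot.get_state();print(s['wrist_torque'])
k=bot.calibration('wrist')
save('wrist','w5.png',crop=(170,80,350,240),s=4.4)
"
```

```text
t 9.05 tcp [ 0.5407 -0.2268  0.0824] head 2.7090374916978015 J6 -28.788951715303487 F [ 0.216   0.683  -0.0695]
shift [-12.2428  -0.2356  -0.0739] turn -0.0015875952657460378
[-0.0791  0.0399  0.0265]
```

View pics/w5.png

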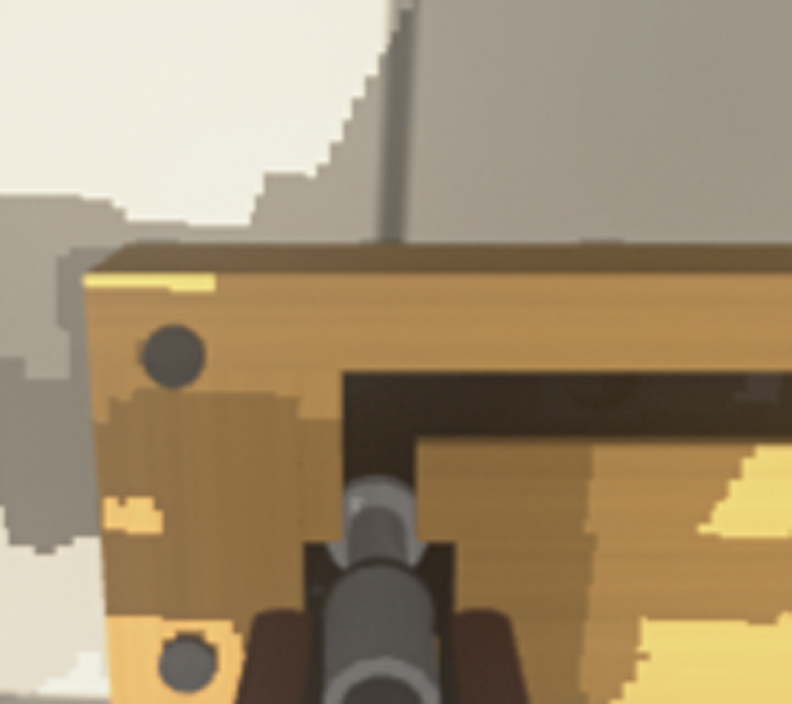

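The stem is inside the short leg, centred (347–412 in the slot 343–416), with the flange visible under the cover. There is also a faint round darker patch in the long leg near (600,390), possibly the hole. I'll carry on to the corner.

Request:
move_arm(
  motion=[
    [12,3,0,0,0],
    [12,6,0,0,0],
    [12,9,0,0,0],
    [12,12,0,0,0],
    [12,15,0,0,0],
    [12,18,0,0,0],
    [12,20,0,0,0],
    [12,20,0,0,0],
  ],
)

```text
time_s: 9.9
tcp_pos: [0.5398, -0.2068, 0.0825]
tool_rot: [[-0.047, 0.999, 0.0], [0.999, 0.047, 0.0], [0.0, 0.0, -1.0]]
ft_force: [0.5, 0.3, -1.9]
grip_width: 0.169
grasp_force: 25.0
```

```bash
python3 -c "
from h import *
for u in (545,600,650): print(ray('wrist',u/4.4+170,392/4.4+80,.016))
" 2>/dev/null; python3 -c "
from h import *
togo([.541,-.203,.0825],2.8); s=bot.get_state();print(s['wrist_torque'])
save('wrist','w6.png',crop=(190,100,340,220),s=5)
"
```

```text
[ 0.5688 -0.1833  0.016 ]
[ 0.5787 -0.1828  0.016 ]
[ 0.5877 -0.1824  0.016 ]
t 9.9 tcp [ 0.5398 -0.2068  0.0825] head 2.7124192324185596 J6 -27.04830375081442 F [ 0.4678  0.2732 -1.8797]
shift [ 3.7184  1.427  -0.0389] turn -0.001528572755720042
[-0.0943  0.1259 -0.0271]
```

View pics/w6.png

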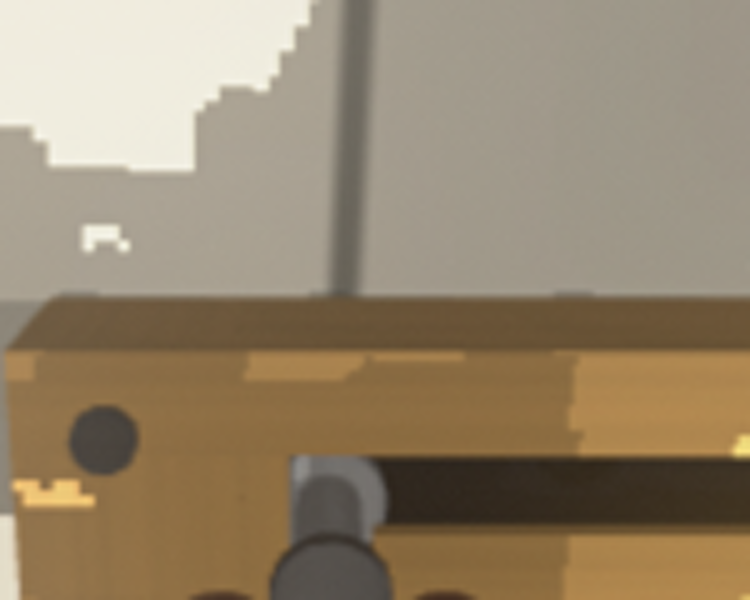

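```bash
python3 -c "
from h import *
f=lambda u,v,z:ray('wrist',u/5+190,v/5+100,z)
print('flange c',f(330,500,.030),'slot lines y',f(400,458,.038),f(400,525,.038),'right',f(700,458,.038),'left edge',f(291,490,.038),'stem top arc',f(330,475,.030))
"
```

```text
flange c [ 0.5399 -0.2058  0.03  ] slot lines y [ 0.5497 -0.196   0.038 ] [ 0.5503 -0.2065  0.038 ] right [ 0.5937 -0.194   0.038 ] left edge [ 0.5339 -0.2017  0.038 ] stem top arc [ 0.5397 -0.2018  0.03  ]
```

Request:
move_arm(
  motion=[
    [12,2,0.3,0,0],
    [12,3.5,0.3,0,0],
    [12,3.5,0.3,0,0],
    [12,3.5,2,0,0],
    [12,3.5,5,0,0],
    [12,3.5,8,0,0],
    [12,3.5,11,0,0],
    [12,3.5,11,0,0],
  ],
)

```text
time_s: 10.75
tcp_pos: [0.5509, -0.203, 0.0823]
tool_rot: [[-0.047, 0.999, 0.0], [0.999, 0.047, 0.0], [0.0, 0.0, -1.0]]
ft_force: [0.0, 0.5, -1.4]
grip_width: 0.169
grasp_force: 25.0
```

```bash
python3 -c "
from h import *
togo([.5735,-.2025,.0825],2.7); s=bot.get_state();print(s['wrist_torque'])
save('wrist','w7.png',crop=(190,100,340,220),s=5)
"
```

```text
t 10.75 tcp [ 0.5509 -0.203   0.0823] head 2.703333747266696 J6 -26.255623000513374 F [ 0.028   0.4633 -1.365 ]
shift [-0.5252 22.5711 -0.1749] turn 5.8184866233200835e-05
[-0.0905  0.0655 -0.0185]
```

View pics/w7.png

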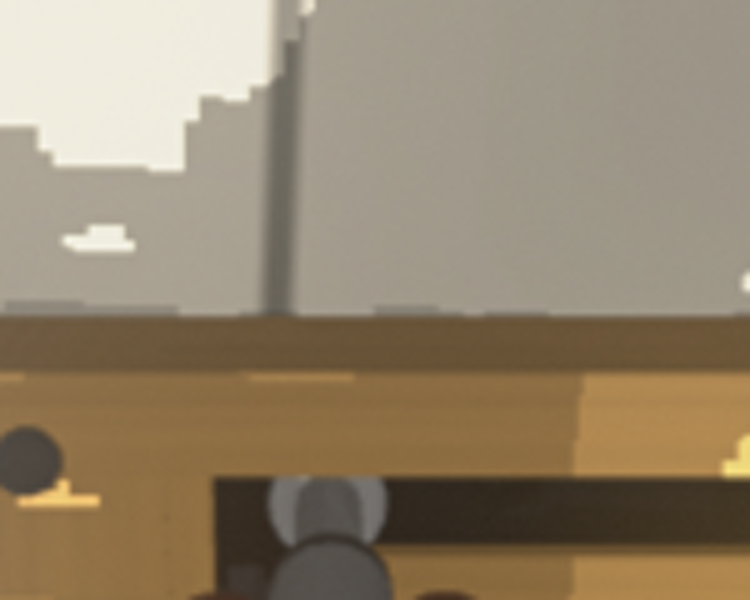

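The plug is in the long leg with the stem free in the slot and the flange under the cover. I'll slide to just short of the hole zone, then press down lightly.

Request:
move_arm(
  motion=[
    [12,0,4,0,0],
    [12,0,8,0,0],
    [12,0,12,0,0],
    [12,0,16,0,0],
    [12,0,20,0,0],
    [12,0,21,0,0],
    [12,0,21,1,0],
    [12,0,21,1,0],
  ],
)

```text
time_s: 11.6
tcp_pos: [0.5717, -0.2021, 0.0816]
tool_rot: [[-0.047, 0.999, 0.0], [0.999, 0.047, -0.0], [-0.0, 0.0, -1.0]]
ft_force: [0.7, -0.4, -1.0]
grip_width: 0.17
grasp_force: 25.0
```

Request:
move_arm(
  motion=[
    [12,0,0,0.5,0],
    [12,0,0,1,0],
    [12,0,0,1,0],
    [12,0,0,1,0],
  ],
)

```text
time_s: 12.0
tcp_pos: [0.5719, -0.2023, 0.0814]
tool_rot: [[-0.047, 0.999, 0.001], [0.999, 0.047, -0.001], [-0.001, 0.001, -1.0]]
ft_force: [-0.3, 0.0, 5.0]
grip_width: 0.167
grasp_force: 25.0
```

```bash
python3 -c "
from h import *
togo([.5735,-.2025,.0825],2.7)"
```

```text
t 12.0 tcp [ 0.5719 -0.2023  0.0814] head 2.686261940430632 J6 -25.381398504030372 F [-0.2954  0.042   4.9583]
shift [-0.2514  1.6362 -1.1272] turn -0.00023977437232058826
```

Request:
move_arm(
  motion=[
    [12,0,1,0,0],
    [12,0,2,0,0],
    [12,0,3,0,0],
    [12,0,3,0,0],
  ],
)

```text
time_s: 12.4
tcp_pos: [0.5743, -0.2022, 0.0813]
tool_rot: [[-0.047, 0.999, -0.0], [0.999, 0.047, -0.001], [-0.001, -0.0, -1.0]]
ft_force: [-1.8, -0.4, 6.8]
grip_width: 0.169
grasp_force: 25.3
```

Request:
move_arm(
  motion=[
    [12,0,1,0,0],
    [12,0,2,0,0],
    [12,0,2,0,0],
  ],
)

```text
time_s: 12.7
tcp_pos: [0.5759, -0.2022, 0.0812]
tool_rot: [[-0.047, 0.999, -0.001], [0.999, 0.047, -0.001], [-0.001, -0.001, -1.0]]
ft_force: [-3.8, -0.0, 6.9]
grip_width: 0.168
grasp_force: 25.7
```

Request:
move_arm(
  motion=[
    [12,0,1,0,0],
    [12,0,2,0,0],
    [12,0,2,0,0],
  ],
)

```text
time_s: 13.0
tcp_pos: [0.5778, -0.2021, 0.0812]
tool_rot: [[-0.047, 0.999, -0.001], [0.999, 0.047, -0.001], [-0.001, -0.001, -1.0]]
ft_force: [-3.7, -0.1, 6.4]
grip_width: 0.166
grasp_force: 26.0
```

Request:
move_arm(
  motion=[
    [12,0,1,0,0],
    [12,0,2,0,0],
    [12,0,2,0,0],
  ],
)

```text
time_s: 13.3
tcp_pos: [0.5797, -0.202, 0.0812]
tool_rot: [[-0.047, 0.999, -0.001], [0.999, 0.047, -0.001], [-0.001, -0.002, -1.0]]
ft_force: [-4.0, -1.0, 6.9]
grip_width: 0.166
grasp_force: 26.3
```

Request:
move_arm(
  motion=[
    [12,0,1,0,0],
    [12,0,2,0,0],
    [12,0,2,0,0],
  ],
)

```text
time_s: 13.6
tcp_pos: [0.5817, -0.2018, 0.081]
tool_rot: [[-0.047, 0.999, -0.002], [0.999, 0.047, -0.0], [-0.0, -0.002, -1.0]]
ft_force: [-3.1, -0.2, 6.0]
grip_width: 0.169
grasp_force: 26.2
```

Request:
move_arm(
  motion=[
    [12,0,1,0,0],
    [12,0,2,0,0],
    [12,0,2,0,0],
  ],
)

```text
time_s: 13.9
tcp_pos: [0.5843, -0.2012, 0.0794]
tool_rot: [[-0.047, 0.999, -0.001], [0.999, 0.047, 0.001], [0.001, -0.001, -1.0]]
ft_force: [-0.1, -0.4, -1.8]
grip_width: 0.169
grasp_force: 25.0
```

Request:
move_arm(
  motion=[
    [12,0,1,0,0],
    [12,0,2,0,0],
    [12,0,2,0,0],
  ],
)

```text
time_s: 14.2
tcp_pos: [0.5861, -0.2013, 0.0798]
tool_rot: [[-0.047, 0.999, -0.001], [0.999, 0.047, 0.0], [0.0, -0.001, -1.0]]
ft_force: [-1.7, 0.3, -2.3]
grip_width: 0.164
grasp_force: 25.1
```

Request:
move_arm(
  motion=[
    [12,0,1,0,0],
    [12,0,2,0,0],
    [12,0,2,0,0],
  ],
)

```text
time_s: 14.5
tcp_pos: [0.588, -0.2013, 0.08]
tool_rot: [[-0.047, 0.999, -0.002], [0.999, 0.047, 0.0], [0.0, -0.001, -1.0]]
ft_force: [-2.8, -0.0, -2.1]
grip_width: 0.168
grasp_force: 25.4
```

The tip dropped at about x = 0.583, and the far wall is now pushing back. I'll go back to the hole's centre and lower.

Request:
move_arm(
  motion=[
    [12,0,-1.5,0,0],
    [12,0,-2.7,0,0],
    [12,0,-2.7,1,0],
    [12,0,-2.7,2,0],
    [12,0,-2.7,3,0],
    [12,0,-2.7,3,0],
  ],
)

```text
time_s: 15.1
tcp_pos: [0.5857, -0.2013, 0.0771]
tool_rot: [[-0.047, 0.999, -0.0], [0.999, 0.047, 0.0], [0.0, -0.0, -1.0]]
ft_force: [-0.4, -0.6, -0.6]
grip_width: 0.17
grasp_force: 25.1
```

Request:
move_arm(
  motion=[
    [12,0,0,1,0],
    [12,0,0,2,0],
    [12,0,0,3,0],
    [12,0,0,3.6,0],
    [12,0,0,3.6,0],
    [12,0,0,3.6,0],
  ],
)

```text
time_s: 15.7
tcp_pos: [0.5859, -0.2015, 0.0742]
tool_rot: [[-0.047, 0.999, 0.0], [0.999, 0.047, -0.0], [-0.0, 0.0, -1.0]]
ft_force: [-2.1, 0.5, 3.0]
grip_width: 0.165
grasp_force: 25.2
```

Request:
move_arm(
  motion=[
    [12,0,-0.3,0.4,0],
    [12,0,-0.3,0.4,0],
    [20,0,-0.3,0.4,0],
    [30,0,-0.3,0.4,0],
    [40,0,-0.3,0.4,0],
    [40,0,-0.3,0.4,0],
  ],
)

```text
time_s: 16.3
tcp_pos: [0.5854, -0.2013, 0.0729]
tool_rot: [[-0.047, 0.999, -0.001], [0.999, 0.047, 0.0], [0.0, -0.001, -1.0]]
ft_force: [-0.8, 0.3, 0.4]
grip_width: 0.444
grasp_force: 0.0
```

```bash
python3 -c "
from h import *
togo([.5857,-.2015,.18],2.7); s=bot.get_state(); print(s['grip_width']*87.8)
save('side','s3.png',crop=(230,90,380,190),s=5.3)
k=bot.calibration('side')
for z in (.038,.054,.090): print(z,(np.array(proj('side',[.5857,-.2005,z]))-[230,90])*5.3)
"
```

```text
t 16.3 tcp [ 0.5854 -0.2013  0.0729] head 2.697945318444698 J6 -24.82423558169449 F [-0.7725  0.2798  0.3806]
shift [  -0.1952    0.2262 -107.0989] turn -3.586095822002127e-05
38.94094452273102
0.038 [458.793  237.4055]
0.054 [463.174  204.4973]
0.09 [473.4549 127.2716]
```

View pics/s3.png

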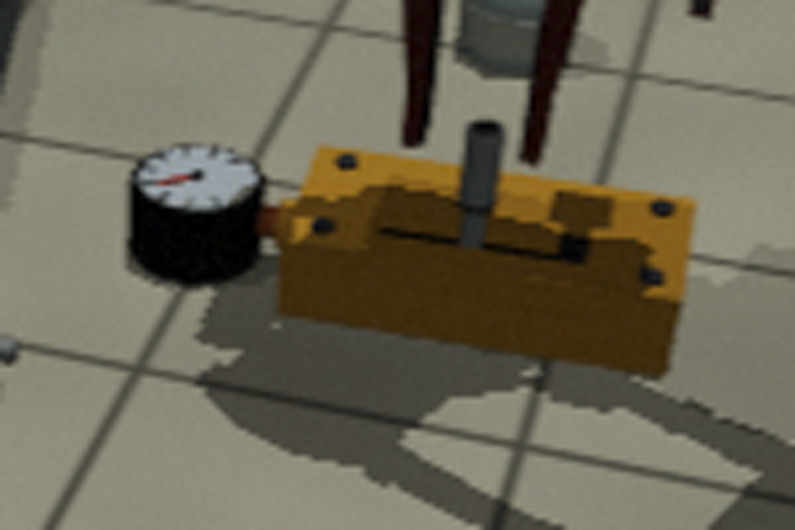

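The plug stands upright, top at (486,127) and grip underside at row ~208. That matches the predicted home height, and the fingers are clear on both sides. I'll retreat straight up.

Request:
move_arm(
  motion=[
    [40,0,0,-10,0],
    [40,0,0,-30,0],
    [40,0,0,-60,0],
    [40,0,0,-100,0],
    [40,0,0,-120,0],
    [40,0,0,-120,0],
    [40,0,0,-120,0],
    [40,0,0,-120,0],
  ],
)

```text
time_s: 17.15
tcp_pos: [0.5849, -0.2012, 0.1912]
tool_rot: [[-0.047, 0.999, -0.003], [0.999, 0.047, 0.001], [0.001, -0.003, -1.0]]
ft_force: [-0.2, 0.3, 0.5]
grip_width: 0.454
grasp_force: 0.0
```

```bash
python3 -c "
from h import *
im=save('side','s4.png'); a=cv2.imread('pics/s3.png'); c=cv2.resize(im[90:190,230:380],None,fx=5.3,fy=5.3,interpolation=cv2.INTER_CUBIC)[:,:,::-1]
print('plug region change',np.abs(a[115:250,465:505].astype(int)-c[115:250,465:505]).mean())
print(bot.sign_off())"
```

```text
plug region change 5.207222222222223
the job is handed in; nothing more can be done
None
```

The chrome plug was led round the slot, dropped home in the hidden hole about 45 mm past the corner, and was released standing upright. I handed the job in at about 17 s; the verdict was not shown to me.

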